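# Cycle the machine guard lock with its key

## Robot

A 6-joint arm with a two-finger parallel gripper is mounted at the origin on the work surface. World frame = base frame: x ahead of the robot, y to its left, z up, the work surface at z = 0. Lengths are in m, angles in degrees, forces in N, time in s.
With the tool pointing down it reaches from about 0.4 to 0.825 m from the base axis. Payload 7 kg.
Tool frame: the origin (TCP) lies midway between the tips of the shut fingers; the grasp point (between the pads) lies 19 mm behind it (ctrl.grip_point_offset is the distance from the TCP to the grasp point, in m); x points along the fingers, y is the direction in which the jaws open and shut, and the axes are right-handed (so a half turn about x gives the same grasp; the last joint's range is limited). The gripper opens to 88 mm and grips with 3 to 60 N. Pads are 19 mm wide; open, the fingers measure 130 mm over their backs; the gripper's body (78 mm by 193 mm) begins 47 mm behind the grasp point.
Start: joints at [-57.577, 20.546, 0.682, 0, -70.136, -16.507], TCP at [0.185, -0.649, 0.227] pointing down, gripper open.
Joint ranges: [-176.03, 176.03], [-82.01, 121.73], [-58.28, 71.71], [-173.87, 95.51], [-174.79, -0.11], [-173.66, 173.66]. Speed limits (degrees/s): [136.94, 136.94, 172.46, 180, 180, 180].

## Interface

Orientations are given as [roll, pitch, yaw] about the fixed x, y, z axes, in that order (R = Rz(yaw) Ry(pitch) Rx(roll)).
In Python, from plant import ctrl gives the robot as it stands.
- The arm moves only by the tool drive_tool, never from a script. Its argument "plan" is a list of rows, each a list of 3 entries, a list of its own where there are three numbers: the shift along the tool's x, y, z in m, then the turn, a rotation vector about the tool's x, y, z in degrees, then the opening, from 0 (shut) to 1 (fully open). In form: [[[dx, dy, dz], [wx, wy, wz], grip], ...]. A call has 1 to 20 rows; each row is the pose to reach, as a shift and turn from the pose measured when the call began, along the tool's axes at that moment; what a row does not reach only later rows make up. A row lasts 1/12 s, in which the tool goes at most 41.7 mm and 7.16 degrees, less where a joint would pass 70% of its speed; a pose out of reach is approached as far as the arm can. A call with a gripper value outside its range is refused whole. The fingers move at their own pace and stop on an object; the grip force is fixed at half the most. Time passes only in rows, so rows that repeat a pose let the fingers close. It gives the time, the measured TCP pose, the force and the opening at its end, in the units of the state.
- ctrl.get_obs(): the state, without advancing time (a new reading comes with each control period).
- ctrl.snapshot(name): name is "scene" or "top"; returns the picture (400x640x3 uint8, blue, green, red); there is no depth.
- ctrl.get_calibration(name): a dict with "fx", "fy", "cx", "cy" (pixels), "dist_coeffs" ([k1, k2, p1, p2, k3] as OpenCV has them; the pictures are not rectified), "R" (3x3) and "t" (3): a world point X has camera coordinates R X + t. Camera axes: x right, y down, z forward; pixel columns grow to the right and rows downward; lengths in m; the calibration is good to about 2 mm. A picture is of the moment at which its call begins. get_calibration takes no time and is no camera call.
- ctrl.close_job(): hands the job in, once; it reports no verdict.
Trained networks look in the newest picture that a camera, given by its name, has taken for a name from the list of things; names that differ only in an ending like _2 or _b are one class to them, and where a whole thing is asked for, a point or a joint stands for the part that bears it (a point fixed in the world has none). Each returns a list of dicts, best first, with "confidence" (0 to 1); they miss things now and then, are a little off and sometimes report something else, mostly with a low value. They report only what shows in the picture. A call takes as long as a camera call. They do not tell look-alikes from the thing itself.
- ctrl.cut_out(camera, name): "pixels" (400x640 bool, what is visible of it) and "pixel" ([column, row] in pixels, amid what is visible of it).
- ctrl.landmark_of(camera, name): "pixel" ([column, row] in pixels: a listed point, or the origin of a listed thing).
The state is a dict: "clock": time; "joint_pos": joint angles; "qvel": joint speeds; "tau": joint torques, N m; "tool_pos": TCP position; "orientation": TCP orientation; "force": force on the tool from outside, world axes, zero at the start; "moment": the same for the moment, N m; "opening": finger opening in m.
Only numpy, scipy, OpenCV 4.12 (cv2) and the standard library are available. Lean on these libraries where they do the work, as an engineer would, in place of code of your own. Each camera call takes 0.05 s, during which the arm holds its last target. There are 200 camera calls.

## Task

Take the key with the flat oblong head from the rack and push it, without forcing, fully home into the lock on the white housing. Turn it gently clockwise until the lock's lug presses against the stop post, without forcing it, turn it back home, draw the key out and put it back where it came from, standing fully seated in its place in the rack. Leave the other keys and the loose parts around undisturbed.

Things in the scene. Friction and masses are not known exactly. Their poses are not given: they have to be found in the camera images.
- key_grip (a point): Centre of the flat oblong head (10 mm x by 34 mm y by 30 mm z) of the steel key to use, 70 g. x: through its thickness, y: across its width, z: up along the key. The underside of its collar (12 x 26 x 5 mm), which rests on the rack or lock face when seated, is 36 mm below this point. The key works equally turned half round. It starts upright in one of the three rack places.
- rack_top (a point): Middle of the top face of the fixed black key rack, 45 mm above the table; 50 mm (x) by 200 mm (y). Three pockets, each 7 mm (x) by 23 mm (y), 32 mm deep with 2 mm chamfers, lie at -65, 0 and 65 mm along its y axis. Keys stand in them with their width along the rack's y, collars on the top face.
- lock_mid (a point): Point on top of the white housing, 60 mm above the table: middle of the adjusting slot in which the lock is clamped. The lock sits anywhere up to 7 mm to either side of it along this frame's x (y is exact) and does not shift; find its keyway by feel or sight. The lock face is 30 mm above this point; fully in, the key's collar lies on that face and its head's centre is 66 mm above this point.
- stop_top (a point): Upper end of the steel stop post. The turning head's lug (6 mm wide, reaching 43 mm from the lock's axis, pointing to the housing's +y at home) strikes it after a clockwise turn of 0.85 to 1.3 rad, depending on where lock and post are clamped. A gentle 5 N on it is ample; over 25 N is forcing it.
- stop_post: The stop post, 6 mm in diameter and 32 mm high, fixed on the housing's top on the +x side of the lock; origin at the centre of its foot, z up.
- housing: Fixed white housing, 200 (x) x 220 (y) x 60 mm, origin at the centre of its underside, z up. On it the lock: square steel barrel 32 mm wide under a dark steel turning head 30 (x) x 34 mm (y). At home its keyway is 22 mm along y, 6 mm along x, chamfered 1 mm, straight down. The key turns only when within 2 mm of fully in and comes out only at home. Pressing with over 40 N while not fully in is forcing it.
- key: The key as a whole; origin under the middle of the collar, axes as above. Below it hangs the flat blade, 4 mm (x) by 20 mm (y) and 23 mm long, its last 3.5 mm being narrowed to 3 x 17.5 mm. A notch in its edges lets it turn inside the lock.
- lock_turn (a joint): Angle of the lock's turning head: 0 at home, growing clockwise seen from above, turned only by the key, which has about 0.1 rad of play in it; friction about 0.06 N m, no spring, with a hard stop at home. Do not wring the key against either stop with more than 0.5 N m.
- tee_key_mid (a point): Middle of the round T-bar (12 mm thick, 50 mm long) of another key in the rack, 37 mm above the rack's top; leave it.
- disc_key_mid (a point): Middle of the round disc head (36 mm across, 8 mm thick) of another key in the rack, 32 mm above the rack's top; leave it.
- oil_can: Red oil can, 76 mm across, 165 mm high to its spout; bystander.
- roller: Cream plastic roller, 100 mm across, 66 mm high; bystander.
- spanner: Steel spanner lying on the table; bystander.
- clamp_block: Aluminium clamp block with black lever, 80 mm high; bystander.
- bush: Brass bush standing on the table, 28 mm across, 30 mm high; bystander.
- collar_ring: Small steel ring, 34 mm across, 12 mm high, lying on the housing's near left corner; bystander.
There are look-alikes about, which are no part of the job. What is shaped like the key but orange or yellow is not meant.

How it is judged (in metres and radians):
On the way, in this order (a step that is already met when the one before it is completed fails the run):
1. the key is pushed fully home in the lock (z of key_grip in the frame of lock_mid below 0.068 m and horizontal distance between key_grip and lock_mid below 0.012 m and value of joint lock_turn below 0.25 rad), for 0.1 s.
2. the key is turned clockwise until the lug presses on the stop post (contact force between housing and stop_post above 1 N and value of joint lock_turn above 0.7 rad), for 0.1 s.
3. the lock is turned back home with the key still in it (value of joint lock_turn below 0.1 rad and z of key_grip in the frame of lock_mid below 0.072 m), for 0.1 s.
4. the key is drawn out of the lock (z of key_grip in the frame of lock_mid above 0.093 m and value of joint lock_turn below 0.15 rad), for 0.1 s.
At the end, for the whole second after the job is handed in: The key stands released and at rest in the rack place it came from, its head within 6 mm of where it began and upright within 7 degrees; the lock is home (below 0.15 rad) (distance of key_grip from where it was at the start of the episode below 0.006 m and angle between key_grip's own z axis and vertical below 0.12 rad and linear speed of key below 0.02 m/s and value of joint lock_turn below 0.15 rad); the robot touches nothing.
It fails at once if the lug is forced against the stop post (over 25 N) (contact force between housing and stop_post above 25 N).
It fails at once if the key is forced against the lock or housing while not fully in it (over 40 N), or wrung with over 100 N (contact force between key and housing above 100 N or (contact force between key and housing above 40 N and z of key_grip in the frame of lock_mid above 0.0695 m)).
It fails at once if another key is moved by more than 10 mm (distance of any of tee_key_mid, disc_key_mid from where it was at the start of the episode above 0.01 m).
It fails at once if a loose part nearby is moved by more than 20 mm (distance of any of oil_can, roller, spanner, clamp_block, bush, collar_ring from where it was at the start of the episode above 0.02 m).
It also fails if it takes over 72 s, if anything falls off the work surface, if the arm or the gripper's body presses on something with over 40 N, if the wrist force passes 120 N, or if a joint passes its speed limit or range.

## Working session

There is one attempt and no reset: what is moved stays moved. The work goes in short steps, Python scripts to look and compute and a tool call to move; the robot and the scene stay as the last step left them, time stands still between calls to the robot, and variables do not carry over. Pictures are saved under pics/ and viewed, about 8 in all and at most 12, crops included, and the job is handed in when it is done.

Besides the shell and the picture viewer there is one more tool, called as a command line: name --argument value ..., lists and objects as JSON in quotes. drive_tool: Moves the arm, as the interface text tells. Its arguments: {"type":"object","properties":{"plan":{"type":"array","items":{"type":"array"}}},"required":["plan"]}

```bash
mkdir -p pics; ls; python3 - <<'E'
from plant import ctrl
import cv2
for n in("scene","top"):
    cv2.imwrite(f"pics/{n}0.png",ctrl.snapshot(n))
    c=ctrl.get_calibration(n);print(n,{k:(v.tolist() if hasattr(v,'tolist') else v) for k,v in c.items()})
    for nm in("key_grip","rack_top","lock_mid","stop_top","tee_key_mid","disc_key_mid","stop_post","housing","key"):
        print(nm,[(round(d['confidence'],2),[round(float(x),1) for x in d['pixel']]) for d in ctrl.landmark_of(n,nm)])
print(ctrl.get_obs())
E
```

```text
pics
scene {'fx': 469.02438560246725, 'fy': 469.02438560246725, 'cx': 323.3883356375388, 'cy': 201.68607789804608, 'dist_coeffs': [-0.10125574819801143, 0.0, 0.0, 0.0, 0.0], 'R': [[0.817203871608443, 0.576346815696062, 0.0014765721049058139], [0.48612670580283146, -0.687899726705761, -0.5389571336418385], [-0.3096104942237245, 0.44115565737633766, -0.8423318988566163]], 't': [-0.44559354123483524, -0.2929615728716792, 1.3665572542939695]}
key_grip [(0.71, [295.8, 251.0]), (0.69, [228.9, 216.6]), (0.61, [261.3, 226.0])]
rack_top [(0.57, [264.1, 237.9])]
lock_mid [(0.96, [347.0, 116.7])]
stop_top [(0.47, [359.3, 116.1])]
tee_key_mid [(0.6, [277.3, 208.4])]
disc_key_mid [(0.61, [238.4, 248.5]), (0.52, [310.2, 315.8])]
stop_post [(0.49, [361.1, 121.6])]
housing [(0.8, [346.6, 132.1]), (0.38, [351.3, 98.0])]
key [(0.69, [228.0, 226.5]), (0.68, [294.7, 261.3]), (0.59, [261.4, 235.3]), (0.53, [358.4, 265.6])]
top {'fx': 406.8428276372871, 'fy': 406.8428276372871, 'cx': 325.4052546867779, 'cy': 200.7177899945654, 'dist_coeffs': [-0.10158844490989379, 0.0, 0.0, 0.0, 0.0], 'R': [[0.02108644699
[... 666 characters left out ...]
4.1, 143.1]), (0.43, [383.6, 273.1]), (0.4, [385.7, 236.2])]
{'clock': 1.0, 'joint_pos': array([-5.75750778e+01,  2.05472773e+01,  6.83358168e-01, -2.82820243e-03,
       -7.01357650e+01, -1.65064194e+01]), 'qvel': array([ 0.03783687,  0.0278107 , -0.01798841, -0.03013086,  0.03573018,
       -0.05342203]), 'tau': array([-1.06023231e-04, -5.82388866e+01,  2.93305779e+01,  7.00258389e+00,
        1.24257969e-02, -2.89463651e-05]), 'tool_pos': array([ 0.18512364, -0.64910152,  0.22655263]), 'orientation': array([ 9.73648527, 89.99732139, 25.65402711]), 'force': array([ 0.00942498,  0.35947199, -0.31474429]), 'moment': array([0.04735399, 0.01076529, 0.00412026]), 'opening': 0.08746703913040248}
```

```bash
python3 - <<'E'
import cv2
a=cv2.imread("pics/scene0.png")[60:360,180:420];b=cv2.imread("pics/top0.png")[110:330,150:450]
cv2.imwrite("pics/a1.png",cv2.resize(a,(480,600),interpolation=cv2.INTER_CUBIC))
cv2.imwrite("pics/b1.png",cv2.resize(b,(800,587),interpolation=cv2.INTER_CUBIC))
E
```

```text
(no output)
```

View pics/scene0.png

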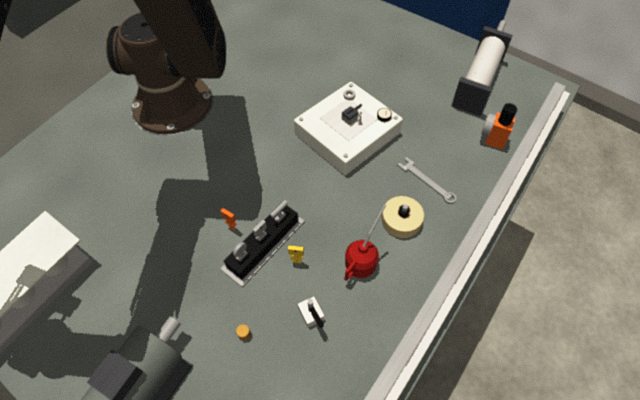

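View pics/b1.png

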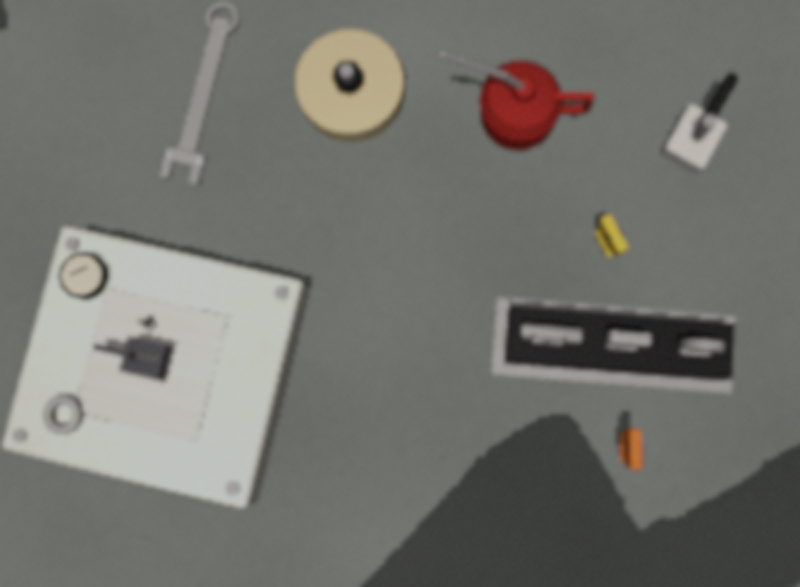

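View pics/a1.png

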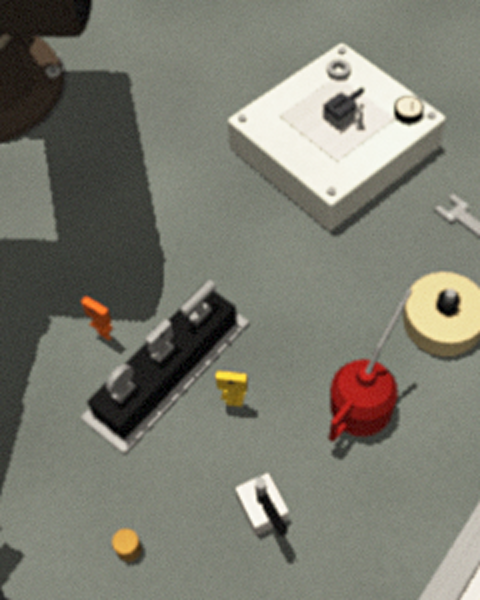

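The oblong-headed key is in the middle rack place: scene about (261,227), top about (386,237). The T-key is at the housing end and the disc key at the other. The lug points left (world +y) at top (190,240), and the stop post is at (205,231). Next I'll compute poses.

```bash
cat > h.py <<'E'
from plant import ctrl
import cv2, numpy as np
from scipy.optimize import least_squares
from scipy.spatial.transform import Rotation as Ro
C={n:ctrl.get_calibration(n) for n in("scene","top")}
def K(c): return np.array([[c['fx'],0,c['cx']],[0,c['fy'],c['cy']],[0,0,1.]])
def proj(n,X):
    c=C[n]; return cv2.projectPoints(np.atleast_2d(np.float64(X)),cv2.Rodrigues(np.array(c['R'],float))[0],np.array(c['t'],float),K(c),np.array(c['dist_coeffs'],float))[0][:,0]
def ray(n,px,z):
    c=C[n];p=cv2.undistortPoints(np.float64(px).reshape(-1,1,2),K(c),np.array(c['dist_coeffs'],float))[:,0]
    R=np.array(c['R']);o=-R.T@np.array(c['t']);d=np.c_[p,np.ones(len(p))]@R
    return o+d*((z-o[2])/d[:,2])[:,None]
E
python3 - <<'E'
from h import *
np.set_printoptions(precision=4,suppress=True)
for n in C:
    im=cv2.imread(f"pics/{n}0.png");ctrl.snapshot(n)
    for nm,z in(("key_grip",.081),("rack_top",.045),("lock_mid",.06),("stop_top",.092),("stop_post",.06),("tee_key_mid",.082),("disc_key_mid",.077),("housing",0)):
        for d in ctrl.landmark_of(n,nm)[:3]: print(n,nm,round(d['confidence'],2),ray(n,[d['pixel']],z)[0,:2])
    # housing corners: mask of white
    for nm in("housing","key_grip","tee_key_mid","disc_key_mid"):
        for d in ctrl.cut_out(n,nm)[:3]:
            m=d['pixels'].astype(np.uint8); r=cv2.minAreaRect(cv2.findNonZero(m)); print(n,'cut',nm,round(d['confidence'],2),int(m.sum()),[round(float(v),1) for v in (*r[0],*r[1],r[2])])
b=np.array([[65,228],[308,280],[248,507],[3,448]])*300/800+[150,110]
P=ray("top",b,.06);print(P,P.mean(0),np.degrees(np.arctan2(*(P[0]-P[1])[1::-1])),np.degrees(np.arctan2(*(P[3]-P[2])[1::-1])),np.linalg.norm(P[0]-P[1]))
b=np.array([[521,331],[582,336],[609,338],[652,341],[680,346],[724,348]])*300/800+[150,110]
print(ray("top",b,.081))
b=np.array([[508,303],[735,317],[505,361],[733,380]])*300/800+[150,110]
print(ray("top",b,.045))
E
```

```text
scene key_grip 0.66 [ 0.6112 -0.2107]
scene key_grip 0.65 [ 0.5144 -0.2066]
scene key_grip 0.43 [ 0.447  -0.2266]
scene rack_top 0.72 [ 0.517 -0.213]
scene lock_mid 0.92 [0.479  0.1968]
scene lock_mid 0.28 [ 0.5046 -0.1996]
scene stop_top 0.59 [0.5169 0.1882]
scene stop_post 0.71 [0.5105 0.1524]
scene stop_post 0.36 [0.5245 0.2014]
scene tee_key_mid 0.66 [ 0.5249 -0.1442]
scene disc_key_mid 0.55 [ 0.5074 -0.274 ]
scene housing 0.97 [0.4911 0.2   ]
scene housing 0.46 [ 0.5039 -0.1925]
scene housing 0.3 [0.7471 0.1734]
scene cut housing 0.94 5731 [348.1, 125.1, 75.9, 94.1, 52.8]
scene cut housing 0.58 513 [427.3, 180.9, 68.1, 13.0, 38.5]
scene cut key_grip 0.61 161 [228.9, 217.4, 22.5, 9.6, 60.3]
scene cut key_grip 0.56 220 [295.5, 253.5, 17.0, 15.0, 90.0]
scene cut key_grip 0.51 215 [259.5, 230.0, 20.0, 13.0, 90.0]
scene cut tee_key_mid 0.61 134 [281.2, 210.8, 9.9, 19.1, 45.0]
scene cut disc_key_mid 0.62 200 [240.3, 251.3, 13.4, 17.0, 45.0]
top key_grip 0.63 [ 0.6123 -0.2005]
top key_grip 0.61 [ 0.4304 -0.2067]
top key_grip 0.41 [ 0.5192 -0.2084]
top rack_top 0.72 [ 0.5174 -0.2099]
to
[... 312 characters left out ...]
0, 13.0, 90.0]
top cut key_grip 0.62 104 [385.5, 237.0, 6.0, 15.0, 90.0]
top cut key_grip 0.42 117 [387.0, 277.5, 15.0, 8.0, 90.0]
top cut tee_key_mid 0.61 132 [356.4, 234.9, 21.4, 6.5, 5.2]
top cut tee_key_mid 0.45 135 [458.0, 198.0, 12.0, 12.0, 90.0]
[[0.6039 0.2816 0.06  ]
 [0.5634 0.0654 0.06  ]
 [0.3698 0.1083 0.06  ]
 [0.4119 0.322  0.06  ]] [0.4872 0.1943 0.06  ] 79.40109397484805 78.84985199553809 0.21991229906359838
[[ 0.522  -0.1178  0.081 ]
 [ 0.5189 -0.1692  0.081 ]
 [ 0.5177 -0.192   0.081 ]
 [ 0.5159 -0.2285  0.081 ]
 [ 0.5121 -0.2523  0.081 ]
 [ 0.5111 -0.29    0.081 ]]
[[ 0.5491 -0.1084  0.045 ]
 [ 0.541  -0.3094  0.045 ]
 [ 0.4984 -0.1066  0.045 ]
 [ 0.4856 -0.3069  0.045 ]]
```

```bash
cat >> h.py <<'E'
def rel(p,ya,z=None):
    "shift & turn in tool axes to TCP p, tool y at world angle ya (deg), tool x down"
    o=ctrl.get_obs();R=Ro.from_euler('xyz',o['orientation'],degrees=True)
    a=np.radians(ya);y=np.array([np.cos(a),np.sin(a),0]);x=np.array([0,0,-1.]);T=Ro.from_matrix(np.c_[x,y,np.cross(x,y)])
    print('shift',R.inv().apply(np.array(p)-o['tool_pos']).round(4),'turn',(R.inv()*T).as_rotvec(degrees=True).round(2))
    print('pos',o['tool_pos'].round(4),'F',o['force'].round(2),'M',o['moment'].round(3),'open',round(o['opening'],4),'t',round(o['clock'],2),'yang',np.degrees(np.arctan2(*R.as_matrix()[1::-1,1])).round(2),'j',o['joint_pos'].round(1))
E
python3 - <<'E'
from h import *
rel([.517,-.21,.17],176.5)
im=cv2.imread("pics/top0.png");im2=cv2.imread("pics/scene0.png")
# dark pixels near lock
g=cv2.cvtColor(im,cv2.COLOR_BGR2GRAY);print(g[232:258,182:220:1])
cv2.imwrite("pics/c.png",np.hstack([cv2.resize(im[215:270,175:235],None,fx=6,fy=6,interpolation=cv2.INTER_CUBIC)[:330,:360],cv2.resize(im2[85:140,320:380],None,fx=6,fy=6,interpolation=cv2.INTER_CUBIC)]))
E
```

```text
shift [0.0565 0.3312 0.4396] turn [-70.58   0.    -0.  ]
pos [ 0.1851 -0.6491  0.2265] F [-0.17  0.4  -0.3 ] M [-0.027 -0.024 -0.037] open 0.0877 t 2.3 yang 105.92 j [-57.6  20.5   0.7   0.  -70.1 -16.5]
[[193 193 192 190 187 187 188 188 188 188 188 188 188 188 188 188 188 188
  187 185 177 160 135 122 127 140 157 179 188 188 188 188 188 188 188 188
  188 188]
 [193 193 192 191 188 187 188 188 188 189 188 188 188 188 188 188 188 188
  188 188 184 175 164 152 151 160 175 185 188 188 188 188 188 188 188 188
  188 188]
 [193 193 193 190 188 188 188 189 189 189 189 189 189 189 188 187 186 186
  186 184 178 172 165 158 159 173 184 187 187 188 188 189 189 188 188 189
  188 188]
 [193 192 191 188 187 188 187 187 186 186 186 187 188 189 187 179 173 172
  172 167 152 143 138 136 144 163 173 174 178 184 187 187 187 189 190 190
  189 190]
 [193 193 189 186 187 187 187 181 172 171 171 174 179 184 180 162 142 134
  133 127 116 109 108 110 119 132 139 142 153 167 174 175 179 185 187 189
  190 190]
 [193 192 189 184 184 184 181 169 149 138 138 144 157 167 163 140 108  93
   90  88  86  87  90  93  
[... 2538 characters left out ...]
 185 183 180 176 171 163 164 176 186 188 189 188 189
  188 189]
 [186 187 187 187 188 188 188 188 188 189 189 189 189 189 189 189 189 189
  189 188 189 189 188 188 188 188 187 185 182 183 187 188 189 188 188 188
  189 189]
 [185 185 186 186 187 187 187 188 187 188 189 189 189 189 189 189 190 190
  190 190 189 189 189 189 189 189 189 188 188 188 188 189 189 189 189 189
  189 189]
 [186 186 186 186 186 186 187 187 187 188 188 187 188 188 189 189 190 189
  189 190 190 189 189 189 189 189 189 189 190 190 190 189 188 189 188 188
  189 189]
 [187 187 187 187 187 187 187 187 187 187 187 187 188 188 188 187 189 188
  189 189 190 190 190 190 190 190 190 190 190 190 189 189 189 190 189 190
  189 189]]
```

View pics/c.png

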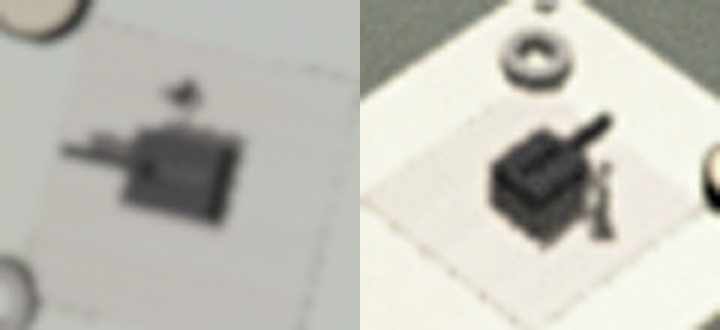

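```bash
python3 - <<'E'
from h import *
print('slot',ray("top",[[203.3,243.2]],.09),ray("scene",[[351.2,113.7]],.09))
for f in("x",):
  for yaw in(-11.5,):
    def pts(p):
        c,s=np.cos(p[2]),np.sin(p[2]);R=np.array([[c,-s],[s,c]])
        return R,np.array(p[:2])
    G={n:cv2.GaussianBlur(cv2.cvtColor(cv2.imread(f"pics/{n}0.png"),cv2.COLOR_BGR2GRAY),(0,0),.01+.3).astype(float) for n in C}
    def render(n,p,box):
        x0,y0,x1,y1=box;S=8;R,t=pts(p);m=np.zeros(((y1-y0)*S,(x1-x0)*S),np.uint8)
        off=p[3:5] if n=='top' else p[5:7]
        for hx,ya,yb,za,zb in((.016,-.016,.016,.06,.08),(.015,-.017,.017,.075,.09),(.003,.015,.043,.08,.09)):
            X=[[*(R@[a,b]+t),z] for a in(-hx,hx) for b in(ya,yb) for z in(za,zb)]
            q=(proj(n,X)+.5-[x0,y0]+off)*S
            cv2.fillConvexPoly(m,cv2.convexHull(q.astype(np.float32)).astype(np.int32),255)
        return cv2.GaussianBlur(cv2.resize(m,(x1-x0,y1-y0),interpolation=cv2.INTER_AREA),(0,0),.8)/255.
    B={'top':(182,231,222,256),'scene':(335,100,366,130)}
    from scipy.optimize import minimize
    def cost(p,ns=C):
        p=np.r_[p,0,0,0,0];e=0
        for n in ns:
            x0,y0,x1,y1=B[n];g=G[n][y0:y1,x0:x1];d=np.clip((185-g)/(185-80),0,1);e+=((render(n,p,B[n])-d)**2).sum()
        return e
    for ns in(['top'],['scene'],list(C)):
        r=minimize(lambda v:cost([v[0]/100,v[1]/100,v[2]/10],ns),[49,19.7,-2],method='Nelder-Mead',options=dict(initial_simplex=[[49,19.7,-2],[49.6,19.7,-2],[49,20.3,-2],[49,19.7,-1]]))
        print(ns,r.x[:2]/100,np.degrees(r.x[2]/10),r.fun)
E
```

```text
slot [[0.49339943 0.1970928  0.09      ]] [[0.49951173 0.19068303 0.09      ]]
['top'] [0.49350999 0.19693062] -11.736395669424683 11.757920109220159
['scene'] [0.49276662 0.19519211] -9.71237852049673 20.49622609828245
['scene', 'top'] [0.49347546 0.1963479 ] -10.022999079885055 34.00062832976327
```

drive_tool --plan '[[[0,0.03,0.04],[-7,0,0],0.8],[[0,0.06,0.08],[-14,0,0],0.7],[[0.01,0.09,0.12],[-21,0,0],0.6],[[0.02,0.12,0.16],[-28,0,0],0.6],[[0.03,0.15,0.2],[-35,0,0],0.6],[[0.04,0.18,0.24],[-42,0,0],0.6],[[0.05,0.21,0.28],[-49,0,0],0.6],[[0.056,0.24,0.32],[-56,0,0],0.6],[[0.056,0.27,0.36],[-63,0,0],0.6],[[0.056,0.3,0.4],[-70.6,0,0],0.6],[[0.056,0.331,0.44],[-70.6,0,0],0.6],[[0.056,0.331,0.44],[-70.6,0,0],0.6],[[0.056,0.331,0.44],[-70.6,0,0],0.6],[[0.056,0.331,0.44],[-70.6,0,0],0.6],[[0.056,0.331,0.44],[-70.6,0,0],0.6],[[0.056,0.331,0.44],[-70.6,0,0],0.6]]'

```text
clock: 3.63
tool_pos: [0.5178, -0.2093, 0.1704]
orientation: [95.7, 90.0, -177.7]
force: [0.3, -0.4, -0.3]
opening: 0.0523
```

drive_tool --plan '[[[0.03,0,0],[0,0,0],0.4],[[0.06,0,0],[0,0,0],0.35],[[0.085,0,0],[0,0,0],0.35],[[0.1,0,0],[0,0,0],0.35],[[0.108,0,0],[0,0,0],0.35],[[0.108,0,0],[0,0,0],0.35],[[0.108,0,0],[0,0,0],0.35]]'

```text
clock: 4.22
tool_pos: [0.5177, -0.2101, 0.0629]
orientation: [139.0, 90.0, -134.5]
force: [0.4, 0.3, 1.1]
opening: 0.0308
```

```bash
python3 - <<'E'
from h import *
rel([.5175,-.209,.062],176.5)
im=ctrl.snapshot("top");im2=ctrl.snapshot("scene")
cv2.imwrite("pics/d.png",np.hstack([cv2.resize(im[190:290,330:450],None,fx=3.3,fy=3.3,interpolation=cv2.INTER_CUBIC),cv2.resize(im2[180:280,205:325],None,fx=3.3,fy=3.3,interpolation=cv2.INTER_CUBIC)]))
E
```

```text
shift [0.0009 0.0003 0.0011] turn [ 0.09 -0.02 -0.02]
pos [ 0.5177 -0.2101  0.0629] F [0.38 0.27 1.09] M [0.039 0.024 0.005] open 0.0308 t 4.22 yang 176.59 j [ -2.   19.  -25.8   0.  -45.2  -1.4]
```

View pics/d.png

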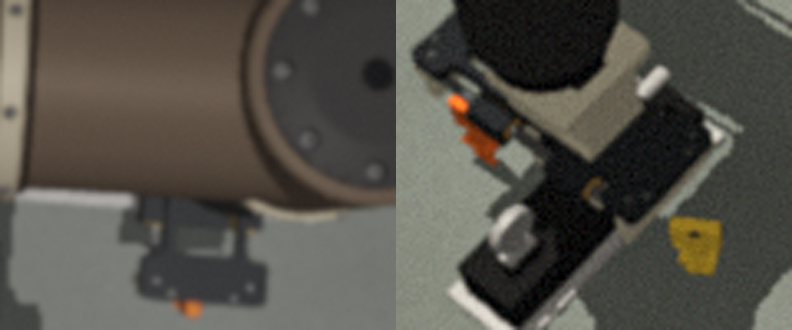

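Gripper is straddling the middle key, clear of the T-key, disc key and orange look-alike; closing now.

drive_tool --plan '[[[0.001,0,0],[0,0,0],0.2],[[0.001,0,0],[0,0,0],0.1],[[0.001,0,0],[0,0,0],0.0],[[0.001,0,0],[0,0,0],0.0],[[0.001,0,0],[0,0,0],0.0],[[0.001,0,0],[0,0,0],0.0]]'

```text
clock: 4.82
tool_pos: [0.5188, -0.2098, 0.0633]
orientation: [-99.8, 89.9, -13.2]
force: [-1.4, 1.3, 4.8]
opening: 0.0098
```

```bash
python3 - <<'E'
from h import *
rel([.5175,-.209,.062],176.5)
E
```

```text
shift [0.0013 0.0013 0.0008] turn [ 0.14 -0.02  0.13]
pos [ 0.5188 -0.2098  0.0633] F [-1.43  1.26  4.78] M [0.356 0.605 0.025] open 0.0098 t 4.82 yang 176.64 j [ -2.   19.  -25.8   0.  -45.1  -1.4]
```

drive_tool --plan '[[[-0.008,0,0],[0,0,0],0.0],[[-0.016,0,0],[0,0,0],0.0],[[-0.03,0,0],[0,0,0],0.0],[[-0.05,0,0],[0,0,0],0.0],[[-0.08,0,0],[0,0,0],0.0],[[-0.11,0,0],[0,0,0],0.0],[[-0.135,0,0],[0,0,0],0.0],[[-0.135,0,0],[0,0,0],0.0],[[-0.135,0,0],[0,0,0],0.0]]'

```text
clock: 5.57
tool_pos: [0.5194, -0.2098, 0.2006]
orientation: [-92.6, 89.6, -6.0]
force: [-0.4, -0.3, -0.9]
opening: 0.0098
```

```bash
python3 - <<'E'
from h import *
rel([.4934,.1967,.17],168.5)
E
```

```text
shift [0.0302 0.05   0.4043] turn [8.14 0.01 0.38]
pos [ 0.5194 -0.2098  0.2006] F [-0.36 -0.26 -0.85] M [ 0.029  0.17  -0.002] open 0.0098 t 5.57 yang 176.64 j [ -2.   10.6 -16.5   0.  -62.5  -1.4]
```

drive_tool --plan '[[[0,0.002,0.02],[1,0,0.4],0.0],[[0,0.006,0.05],[2,0,0.4],0.0],[[0,0.011,0.09],[3,0,0.4],0.0],[[0,0.016,0.13],[4,0,0.4],0.0],[[0,0.021,0.17],[5,0,0.4],0.0],[[0,0.026,0.21],[6,0,0.4],0.0],[[0,0.031,0.25],[7,0,0.4],0.0],[[0,0.036,0.29],[8.1,0,0.4],0.0],[[0,0.041,0.33],[8.1,0,0.4],0.0],[[0,0.046,0.37],[8.1,0,0.4],0.0],[[0.0,0.049,0.395],[8.1,0,0.4],0.0],[[0.01,0.05,0.404],[8.1,0,0.4],0.0],[[0.02,0.05,0.404],[8.1,0,0.4],0.0],[[0.03,0.05,0.404],[8.1,0,0.4],0.0],[[0.03,0.05,0.404],[8.1,0,0.4],0.0],[[0.03,0.05,0.404],[8.1,0,0.4],0.0]]'

```text
clock: 6.9
tool_pos: [0.4928, 0.1948, 0.1691]
orientation: [135.7, 89.8, -145.8]
force: [0.5, 0.0, -0.3]
opening: 0.0096
```

```bash
python3 - <<'E'
from h import *
rel([.4934,.1967,.135],168.5)
for n in C:
    im=ctrl.snapshot(n);cv2.imwrite(f"pics/e_{n}.png",im)
a=cv2.imread("pics/e_scene.png")[70:150,300:400];b=cv2.imread("pics/e_top.png")[200:280,160:260]
cv2.imwrite("pics/e.png",np.hstack([cv2.resize(x,None,fx=4,fy=4,interpolation=cv2.INTER_CUBIC) for x in(a,b)]))
E
```

```text
shift [ 0.034  -0.0003  0.0021] turn [-0.03 -0.12 -0.12]
pos [0.4928 0.1948 0.1691] F [ 0.54  0.02 -0.29] M [-0.011  0.039  0.002] open 0.0096 t 6.9 yang 168.47 j [ 42.8   9.7 -22.1  -0.  -58.3 -54.3]
```

View pics/e.png

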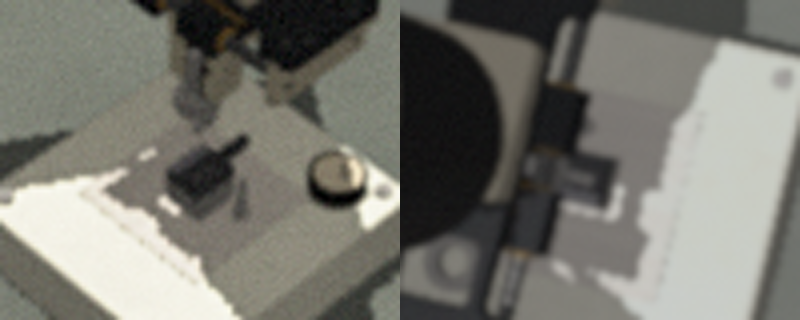

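drive_tool --plan '[[[0.01,0,0.002],[0,0,0],0.0],[[0.02,0,0.002],[0,0,0],0.0],[[0.03,0,0.002],[0,0,0],0.0],[[0.034,0,0.002],[0,0,0],0.0],[[0.037,0,0.002],[0,0,0],0.0],[[0.039,0,0.002],[0,0,0],0.0],[[0.04,0,0.002],[0,0,0],0.0]]'

```text
clock: 7.58
tool_pos: [0.4937, 0.1974, 0.13]
orientation: [110.6, 89.9, -171.0]
force: [-3.6, 1.1, 1.8]
opening: 0.0097
```

```bash
python3 - <<'E'
from h import *
rel([.4934,.1967,.127],168.5)
E
```

```text
shift [ 0.0031  0.0002 -0.0008] turn [-0.04 -0.02 -0.06]
pos [0.4937 0.1974 0.13  ] F [-3.57  1.07  1.85] M [0.406 1.355 0.03 ] open 0.0097 t 7.58 yang 168.46 j [ 42.9  12.1 -24.9  -0.  -53.1 -54.4]
```

drive_tool --plan '[[[0,0.001,0],[0,0,0],0.0],[[0.001,0.0015,0],[0,0,0],0.0],[[0.003,0.0015,0],[0,0,0],0.0],[[0.003,0.0015,0],[0,0,0],0.0]]'

```text
clock: 7.92
tool_pos: [0.4926, 0.198, 0.1273]
orientation: [32.5, 90.0, 111.0]
force: [0.2, -0.1, 2.4]
opening: 0.0097
```

```bash
python3 - <<'E'
from h import *
rel([.4934,.1967,.1083],168.5)
E
```

```text
shift [ 0.019  -0.001  -0.0011] turn [-0.02  0.02 -0.01]
pos [0.4926 0.198  0.1273] F [ 0.24 -0.11  2.41] M [0.149 0.191 0.029] open 0.0097 t 7.92 yang 168.48 j [ 43.1  12.2 -25.2  -0.  -52.6 -54.6]
```

drive_tool --plan '[[[0.001,0,0],[0,0,0],0.0],[[0.003,0,0],[0,0,0],0.0],[[0.004,0,0],[0,0,0],0.0],[[0.005,0,0],[0,0,0],0.0]]'

```text
clock: 8.25
tool_pos: [0.492, 0.1972, 0.1219]
orientation: [132.0, 89.9, -149.5]
force: [-1.8, -2.6, 1.4]
opening: 0.0095
```

```bash
python3 - <<'E'
from h import *
rel([.4934,.1967,.1083],168.5)
E
```

```text
shift [ 0.0136 -0.0015 -0.0002] turn [-0.04 -0.06 -0.07]
pos [0.492  0.1972 0.1219] F [-1.77 -2.63  1.44] M [-1.127  0.378  0.01 ] open 0.0095 t 8.25 yang 168.46 j [ 43.   12.5 -25.6  -0.  -52.  -54.6]
```

Entering. I'll ease it toward −x and −y as the force asks.

drive_tool --plan '[[[0.001,0.0007,-0.0008],[0,0,0],0.0],[[0.003,0.0007,-0.0008],[0,0,0],0.0],[[0.005,0.0007,-0.0008],[0,0,0],0.0],[[0.007,0.0007,-0.0008],[0,0,0],0.0],[[0.008,0.0007,-0.0008],[0,0,0],0.0]]'

```text
clock: 8.67
tool_pos: [0.4911, 0.1967, 0.1136]
orientation: [129.9, 89.9, -151.7]
force: [0.3, -0.8, -0.8]
opening: 0.0096
```

```bash
python3 - <<'E'
from h import *
rel([.4934,.1967,.1083],168.5)
E
```

```text
shift [ 0.0053 -0.0023  0.0005] turn [-0.04 -0.06 -0.07]
pos [0.4911 0.1967 0.1136] F [ 0.31 -0.77 -0.79] M [0.05  0.108 0.052] open 0.0096 t 8.67 yang 168.46 j [ 43.1  13.  -26.3  -0.  -50.8 -54.6]
```

drive_tool --plan '[[[0.002,0,0],[0,0,0],0.0],[[0.0035,0,0],[0,0,0],0.0],[[0.0045,0,0],[0,0,0],0.0],[[0.0055,0,0],[0,0,0],0.0],[[0.006,0,0],[0,0,0],0.0],[[0.006,0,0],[0,0,0],0.0]]'

```text
clock: 9.17
tool_pos: [0.4911, 0.1967, 0.1082]
orientation: [134.8, 89.9, -146.7]
force: [-2.3, -0.8, 5.3]
opening: 0.0099
```

```bash
python3 - <<'E'
from h import *
rel([.4934,.1967,.1083],168.5)
E
```

```text
shift [-0.0001 -0.0022  0.0004] turn [-0.02 -0.06 -0.06]
pos [0.4911 0.1967 0.1082] F [-2.32 -0.81  5.35] M [-0.146  1.142 -0.016] open 0.0099 t 9.17 yang 168.48 j [ 43.1  13.3 -26.7  -0.  -50.1 -54.6]
```

drive_tool --plan '[[[0,0.0003,0],[4,0,0],0.0],[[0,0.0003,0],[8,0,0],0.0],[[0,0.0003,0],[12,0,0],0.0],[[0,0.0003,0],[16,0,0],0.0],[[0,0.0003,0],[20,0,0],0.0],[[0,0.0003,0],[24,0,0],0.0],[[0,0.0003,0],[28,0,0],0.0],[[0,0.0003,0],[32,0,0],0.0],[[0,0.0003,0],[36,0,0],0.0],[[0,0.0003,0],[40,0,0],0.0],[[0,0.0003,0],[40,0,0],0.0]]'

```text
clock: 10.08
tool_pos: [0.4907, 0.1973, 0.1085]
orientation: [137.8, 89.9, 176.2]
force: [-3.1, 3.0, 2.7]
opening: 0.0099
```

```bash
python3 - <<'E'
from h import *
rel([.491,.1967,.1083],98.5)
E
```

```text
shift [ 0.0002 -0.0006 -0.0001] turn [29.81 -0.06 -0.03]
pos [0.4907 0.1973 0.1085] F [-3.07  3.02  2.68] M [0.997 1.279 0.076] open 0.0099 t 10.08 yang 128.31 j [ 43.1  13.3 -26.7  -0.1 -50.1 -94.8]
```

drive_tool --plan '[[[0.0003,0.0006,0],[3,0,0],0.0],[[0.0003,0.0006,0],[6,0,0],0.0],[[0.0003,0.0006,0],[9,0,0],0.0],[[0.0003,0.0006,0],[11,0,0],0.0],[[0.0003,0.0006,0],[11,0,0],0.0]]'

```text
clock: 10.5
tool_pos: [0.4904, 0.1978, 0.1084]
orientation: [146.7, 90.0, 174.1]
force: [-2.1, -0.1, 2.5]
opening: 0.0101
```

```bash
python3 - <<'E'
from h import *
rel([.491,.1967,.1083],98.5)
q=np.array([.4907,.197])
for n,px,z in(("top",[205.5,230.8],.092),("top",[205,236.3],.06),("scene",[360.2,112.5],.092),("scene",[360,124],.06)):
    P=ray(n,[px],z)[0,:2];d=P-q;r=np.hypot(*d);a=101.5-.0-3-np.degrees(np.arctan2(d[1],d[0]))
    print(n,z,P.round(4),'r',r.round(4),'angle',a.round(1),'contact',(a-np.degrees(np.arcsin(.006/r))).round(1))
E
```

```text
shift [ 0.0001 -0.0012  0.    ] turn [18.86 -0.04 -0.02]
pos [0.4904 0.1978 0.1084] F [-2.1  -0.06  2.47] M [ 0.11   0.617 -0.002] open 0.0101 t 10.5 yang 117.36 j [  43.2   13.3  -26.7   -0.   -50.1 -105.8]
top 0.092 [0.5209 0.1933] r 0.0304 angle 105.5 contact 94.1
top 0.06 [0.5107 0.2026] r 0.0208 angle 82.9 contact 66.1
scene 0.092 [0.5173 0.2063] r 0.0282 angle 79.3 contact 67.0
scene 0.06 [0.5247 0.1977] r 0.034 angle 97.4 contact 87.2
```

drive_tool --plan '[[[0.0002,0.0,0],[1.5,0,0],0.0],[[0.0002,0.0,0],[3,0,0],0.0],[[0.0002,0.0,0],[3,0,0],0.0]]'

```text
clock: 10.75
tool_pos: [0.4904, 0.1978, 0.1084]
orientation: [138.0, 90.0, 162.5]
force: [-1.8, 1.3, 2.5]
opening: 0.0101
```

```bash
python3 -c "
from h import *
rel([.491,.1967,.1083],98.5)"
```

```text
shift [ 0.0001 -0.0013  0.0001] turn [15.95 -0.04 -0.03]
pos [0.4904 0.1978 0.1084] F [-1.84  1.25  2.46] M [0.33  0.895 0.037] open 0.0101 t 10.75 yang 114.45 j [ 4.320e+01  1.320e+01 -2.670e+01 -1.000e-01 -5.000e+01 -1.087e+02]
```

drive_tool --plan '[[[0.0002,0.0,0],[1.5,0,0],0.0],[[0.0002,0.0,0],[3,0,0],0.0],[[0.0002,0.0,0],[3,0,0],0.0]]'

```text
clock: 11.0
tool_pos: [0.4904, 0.1979, 0.1083]
orientation: [126.1, 90.0, 147.5]
force: [-1.3, 0.4, 3.7]
opening: 0.0099
```

```bash
python3 -c "
from h import *
rel([.491,.1967,.1083],98.5)"
```

```text
shift [-0.     -0.0014  0.0001] turn [12.94 -0.03 -0.03]
pos [0.4904 0.1979 0.1083] F [-1.31  0.44  3.73] M [0.47  0.909 0.067] open 0.0099 t 11.0 yang 111.44 j [ 4.320e+01  1.330e+01 -2.670e+01 -1.000e-01 -5.000e+01 -1.117e+02]
```

drive_tool --plan '[[[0.0,0.0,0],[1.5,0,0],0.0],[[0.0,0.0,0],[3,0,0],0.0],[[0.0,0.0,0],[3,0,0],0.0]]'

```text
clock: 11.25
tool_pos: [0.4904, 0.198, 0.1083]
orientation: [118.4, 90.0, 136.9]
force: [-2.7, 1.5, 2.4]
opening: 0.0098
```

```bash
python3 -c "
from h import *
rel([.491,.1967,.1083],98.5)"
```

```text
shift [ 0.     -0.0014  0.0002] turn [ 9.96 -0.03 -0.04]
pos [0.4904 0.198  0.1083] F [-2.66  1.46  2.4 ] M [0.521 0.93  0.058] open 0.0098 t 11.25 yang 108.46 j [ 4.320e+01  1.320e+01 -2.670e+01 -1.000e-01 -5.000e+01 -1.147e+02]
```

drive_tool --plan '[[[0.0,0.0,0],[1.5,0,0],0.0],[[0.0,0.0,0],[3,0,0],0.0],[[0.0,0.0,0],[3,0,0],0.0]]'

```text
clock: 11.5
tool_pos: [0.4904, 0.1981, 0.1083]
orientation: [116.0, 89.9, 131.5]
force: [-2.1, 1.8, 2.4]
opening: 0.0095
```

```bash
python3 -c "
from h import *
rel([.491,.1967,.1083],98.5)"
```

```text
shift [-0.     -0.0015  0.0002] turn [ 7.   -0.03 -0.05]
pos [0.4904 0.1981 0.1083] F [-2.08  1.8   2.41] M [0.523 0.986 0.031] open 0.0095 t 11.5 yang 105.5 j [ 4.320e+01  1.330e+01 -2.670e+01 -1.000e-01 -5.000e+01 -1.177e+02]
```

drive_tool --plan '[[[0.0,0.0,0],[1.5,0,0],0.0],[[0.0,0.0,0],[3,0,0],0.0],[[0.0,0.0,0],[3,0,0],0.0]]'

```text
clock: 11.75
tool_pos: [0.4904, 0.1982, 0.1083]
orientation: [114.7, 89.9, 127.3]
force: [-2.5, 2.2, 2.0]
opening: 0.0096
```

```bash
python3 -c "
from h import *
rel([.491,.1967,.1083],98.5)"
```

```text
shift [-0.     -0.0016  0.0003] turn [ 4.05 -0.03 -0.05]
pos [0.4904 0.1982 0.1083] F [-2.54  2.21  2.01] M [0.633 0.979 0.077] open 0.0096 t 11.75 yang 102.55 j [ 4.320e+01  1.330e+01 -2.670e+01 -1.000e-01 -5.000e+01 -1.206e+02]
```

drive_tool --plan '[[[0.0,0.0,0],[1.5,0,0],0.0],[[0.0,0.0,0],[3,0,0],0.0],[[0.0,0.0,0],[3,0,0],0.0]]'

```text
clock: 12.0
tool_pos: [0.4903, 0.1983, 0.1083]
orientation: [114.1, 89.9, 123.7]
force: [-2.8, 1.9, 2.5]
opening: 0.0097
```

```bash
python3 -c "
from h import *
rel([.491,.1967,.1083],98.5)"
```

```text
shift [-0.     -0.0017  0.0004] turn [ 1.11 -0.03 -0.06]
pos [0.4903 0.1983 0.1083] F [-2.78  1.89  2.53] M [0.746 1.121 0.159] open 0.0097 t 12.0 yang 99.61 j [ 4.320e+01  1.330e+01 -2.670e+01 -1.000e-01 -5.000e+01 -1.236e+02]
```

Mz rises to 0.16, possible contact; go finer.

drive_tool --plan '[[[0.0,0.0,0],[0.8,0,0],0.0],[[0.0,0.0,0],[1.5,0,0],0.0],[[0.0,0.0,0],[1.5,0,0],0.0]]'

```text
clock: 12.25
tool_pos: [0.4903, 0.1984, 0.1083]
orientation: [111.9, 89.9, 120.1]
force: [-3.8, 2.2, 2.2]
opening: 0.01
```

```bash
python3 -c "
from h import *
rel([.491,.1967,.1083],98.5)"
```

```text
shift [-0.     -0.0018  0.0004] turn [-0.38 -0.03 -0.06]
pos [0.4903 0.1984 0.1083] F [-3.82  2.2   2.16] M [0.794 1.181 0.252] open 0.01 t 12.25 yang 98.12 j [ 4.320e+01  1.330e+01 -2.670e+01 -1.000e-01 -5.000e+01 -1.251e+02]
```

drive_tool --plan '[[[0.0,0.0,0],[1.0,0,0],0.0],[[0.0,0.0,0],[1.0,0,0],0.0],[[0.0,0.0,0],[1.0,0,0],0.0]]'

```text
clock: 12.5
tool_pos: [0.4903, 0.1984, 0.1083]
orientation: [112.2, 89.9, 119.3]
force: [-3.5, 1.7, 2.6]
opening: 0.01
```

```bash
python3 -c "
from h import *
rel([.491,.1967,.1083],168.5)"
```

```text
shift [ 0.     -0.0018  0.0005] turn [-7.136e+01  2.000e-02 -7.000e-02]
pos [0.4903 0.1984 0.1083] F [-3.51  1.66  2.64] M [0.909 1.196 0.3  ] open 0.01 t 12.5 yang 97.14 j [ 4.32e+01  1.33e+01 -2.67e+01 -1.00e-01 -5.00e+01 -1.26e+02]
```

drive_tool --plan '[[[0,0,0],[-4,0,0],0.0],[[0,-0.0003,0],[-9,0,0],0.0],[[0,-0.0005,0],[-14,0,0],0.0],[[0,-0.0006,0],[-19,0,0],0.0],[[0,-0.0008,0],[-24,0,0],0.0],[[0,-0.001,0],[-29,0,0],0.0],[[0,-0.0011,0.0002],[-34,0,0],0.0],[[0,-0.0013,0.0002],[-39,0,0],0.0],[[0,-0.0014,0.0003],[-44,0,0],0.0],[[0,-0.0015,0.0003],[-49,0,0],0.0],[[0,-0.0016,0.0004],[-54,0,0],0.0],[[0,-0.0017,0.0004],[-58,0,0],0.0],[[0,-0.0018,0.0005],[-62,0,0],0.0],[[0,-0.0018,0.0005],[-66,0,0],0.0],[[0,-0.0018,0.0005],[-69,0,0],0.0],[[0,-0.0018,0.0005],[-69,0,0],0.0]]'

```text
clock: 13.83
tool_pos: [0.4917, 0.1967, 0.1083]
orientation: [-5.4, 89.9, 70.9]
force: [2.1, 0.8, -1.4]
opening: 0.0098
```

```bash
python3 -c "
from h import *
rel([.491,.1967,.1083],168.5)"
```

```text
shift [-0.      0.0007 -0.0002] turn [-2.23  0.07  0.01]
pos [0.4917 0.1967 0.1083] F [ 2.12  0.84 -1.38] M [ 0.295 -0.586 -0.058] open 0.0098 t 13.83 yang 166.27 j [ 43.   13.3 -26.7  -0.  -50.  -56.7]
```

drive_tool --plan '[[[0.0002,0.0,0],[-1.5,0,0],0.0],[[0.0002,0.0,0],[-3.5,0,0],0.0],[[0.0002,0.0,0],[-3.5,0,0],0.0]]'

```text
clock: 14.08
tool_pos: [0.4919, 0.1967, 0.1083]
orientation: [-19.2, 89.9, 60.6]
force: [0.4, 1.2, 2.3]
opening: 0.01
```

```bash
python3 -c "
from h import *
rel([.491,.1967,.1083],168.5)"
```

```text
shift [-0.      0.0009 -0.0002] turn [1.25 0.08 0.03]
pos [0.4919 0.1967 0.1083] F [0.36 1.17 2.33] M [ 0.361  0.418 -0.03 ] open 0.01 t 14.08 yang 169.75 j [ 43.   13.3 -26.7  -0.  -49.9 -53.2]
```

drive_tool --plan '[[[0.0,0.0,0],[-1.5,0,0],0.0],[[0.0,0.0,0],[-2.5,0,0],0.0],[[0.0,0.0,0],[-2.5,0,0],0.0]]'

```text
clock: 14.33
tool_pos: [0.492, 0.1967, 0.1083]
orientation: [-26.2, 89.9, 56.0]
force: [-0.5, 0.8, 2.2]
opening: 0.0096
```

```bash
python3 -c "
from h import *
rel([.491,.1967,.1083],168.5)"
```

```text
shift [-0.      0.001  -0.0001] turn [3.71 0.08 0.04]
pos [0.492  0.1967 0.1083] F [-0.51  0.83  2.16] M [0.425 0.406 0.017] open 0.0096 t 14.33 yang 172.21 j [ 43.   13.3 -26.7  -0.  -49.9 -50.8]
```

drive_tool --plan '[[[0.0,0.0,0],[-1,0,0],0.0],[[0.0,0.0,0],[-2,0,0],0.0],[[0.0,0.0,0],[-2,0,0],0.0]]'

```text
clock: 14.58
tool_pos: [0.492, 0.1967, 0.1082]
orientation: [-29.8, 89.9, 54.5]
force: [0.1, 1.9, 1.9]
opening: 0.0096
```

```bash
python3 -c "
from h import *
rel([.491,.1967,.1083],168.5)"
```

```text
shift [-0.0001  0.001  -0.0001] turn [5.77 0.08 0.04]
pos [0.492  0.1967 0.1082] F [0.13 1.91 1.91] M [ 0.424  0.354 -0.097] open 0.0096 t 14.58 yang 174.27 j [ 43.   13.3 -26.7  -0.  -49.9 -48.7]
```

drive_tool --plan '[[[0.0,0.0,0],[-1,0,0],0.0],[[0.0,0.0,0],[-2,0,0],0.0],[[0.0,0.0,0],[-2,0,0],0.0]]'

```text
clock: 14.83
tool_pos: [0.4921, 0.1967, 0.1083]
orientation: [-34.3, 89.9, 52.1]
force: [-0.4, 0.1, 0.5]
opening: 0.01
```

```bash
python3 -c "
from h import *
rel([.491,.1967,.1083],168.5)"
```

```text
shift [-0.      0.0011 -0.0001] turn [7.85 0.08 0.05]
pos [0.4921 0.1967 0.1083] F [-0.43  0.07  0.47] M [ 0.412  0.239 -0.055] open 0.01 t 14.83 yang 176.35 j [ 43.   13.3 -26.7  -0.  -49.9 -46.6]
```

drive_tool --plan '[[[0.0,0.0,0],[-1,0,0],0.0],[[0.0,0.0,0],[-2,0,0],0.0],[[0.0,0.0,0],[-2,0,0],0.0]]'

```text
clock: 15.08
tool_pos: [0.4922, 0.1967, 0.1083]
orientation: [-37.1, 89.9, 51.3]
force: [0.6, 0.7, 1.8]
opening: 0.0096
```

```bash
python3 -c "
from h import *
rel([.491,.1967,.1083],168.5)
for n in C: cv2.imwrite(f'pics/f_{n}.png',ctrl.snapshot(n))
a=cv2.imread('pics/f_scene.png')[70:150,300:400];b=cv2.imread('pics/f_top.png')[200:280,160:260]
cv2.imwrite('pics/f.png',np.hstack([cv2.resize(x,None,fx=4,fy=4,interpolation=cv2.INTER_CUBIC) for x in(a,b)]))"
```

```text
shift [-0.      0.0012 -0.    ] turn [9.93 0.09 0.06]
pos [0.4922 0.1967 0.1083] F [0.55 0.69 1.84] M [ 0.43   0.122 -0.244] open 0.0096 t 15.08 yang 178.43 j [ 43.   13.3 -26.7  -0.  -49.9 -44.5]
```

View pics/f.png

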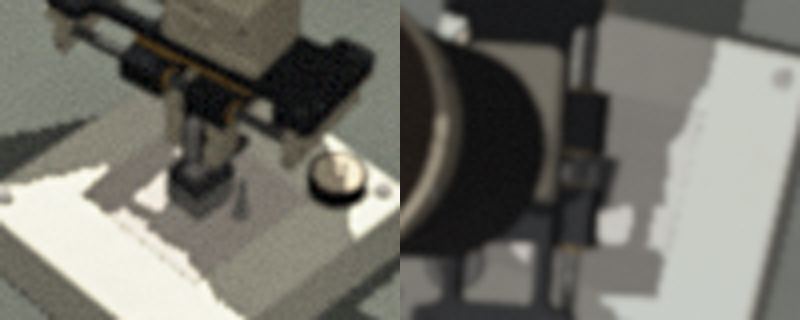

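drive_tool --plan '[[[0.0,0.0002,0],[2,0,0],0.0],[[0.0,0.0005,0],[4,0,0],0.0],[[0.0,0.0008,0],[6.5,0,0],0.0],[[0.0,0.0008,0],[6.5,0,0],0.0]]'

```text
clock: 15.52
tool_pos: [0.4914, 0.1966, 0.1082]
orientation: [-38.8, 89.9, 42.9]
force: [0.7, 0.2, 1.1]
opening: 0.01
```

```bash
python3 -c "
from h import *
rel([.491,.1967,.1083],170.5)"
```

```text
shift [-0.0001  0.0004  0.0001] turn [1.23 0.07 0.06]
pos [0.4914 0.1966 0.1082] F [0.7  0.17 1.07] M [ 0.088 -0.054  0.013] open 0.01 t 15.52 yang 171.73 j [ 43.   13.2 -26.8   0.  -49.9 -51.3]
```

Forces are near zero. Drawing out slowly.

drive_tool --plan '[[[-0.002,0,0],[0,0,0],0.0],[[-0.004,0,0],[0,0,0],0.0],[[-0.006,0,0],[0,0,0],0.0],[[-0.009,0,0],[0,0,0],0.0],[[-0.012,0,0],[0,0,0],0.0],[[-0.012,0,0],[0,0,0],0.0]]'

```text
clock: 16.02
tool_pos: [0.4917, 0.1968, 0.121]
orientation: [-41.1, 89.9, 40.7]
force: [-0.5, -0.6, -0.6]
opening: 0.0099
```

```bash
python3 -c "
from h import *
rel([.491,.1967,.1083],170.5)"
```

```text
shift [ 0.0127  0.0007 -0.0002] turn [1.26 0.11 0.1 ]
pos [0.4917 0.1968 0.121 ] F [-0.5  -0.57 -0.6 ] M [0.099 0.135 0.038] open 0.0099 t 16.02 yang 171.76 j [ 43.   12.4 -25.9   0.  -51.5 -51.3]
```

drive_tool --plan '[[[-0.006,0,0],[0,0,0],0.0],[[-0.012,0,0],[0,0,0],0.0],[[-0.02,0,0],[0,0,0],0.0],[[-0.035,0,0],[0,0,0],0.0],[[-0.055,0,0],[0,0,0],0.0],[[-0.08,0,0],[0,0,0],0.0],[[-0.08,0,0],[0,0,0],0.0]]'

```text
clock: 16.6
tool_pos: [0.4938, 0.1978, 0.2066]
orientation: [-49.6, 89.4, 32.2]
force: [1.5, 0.2, 0.5]
opening: 0.0097
```

```bash
python3 -c "
from h import *
rel([.5188,-.2098,.12],176.64)
for n in C: cv2.imwrite(f'pics/g_{n}.png',ctrl.snapshot(n))
a=cv2.imread('pics/g_scene.png')[50:150,300:400]
cv2.imwrite('pics/g.png',cv2.resize(a,None,fx=4,fy=4,interpolation=cv2.INTER_CUBIC))"
```

```text
shift [ 0.0846 -0.0822 -0.4005] turn [-4.82  0.35  0.45]
pos [0.4938 0.1978 0.2066] F [1.51 0.18 0.51] M [ 0.169 -0.125 -0.012] open 0.0097 t 16.6 yang 171.81 j [ 43.1   7.6 -19.5   0.1 -62.4 -51.3]
```

View pics/g.png

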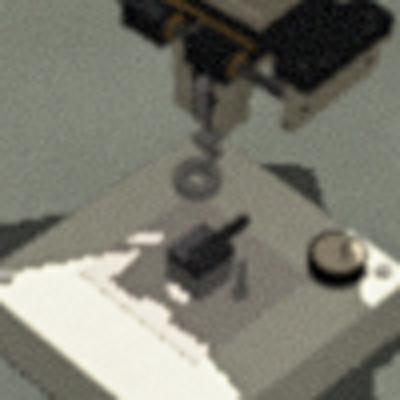

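The key is held, blade down, and the lock is home with its lug along +y. Next: back to above the rack place.

drive_tool --plan '[[[0,-0.004,-0.02],[-1,0.3,0.4],0.0],[[0,-0.01,-0.05],[-2,0.3,0.4],0.0],[[0,-0.018,-0.09],[-3,0.3,0.4],0.0],[[0,-0.027,-0.13],[-4,0.3,0.4],0.0],[[0,-0.035,-0.17],[-4.8,0.3,0.4],0.0],[[0,-0.043,-0.21],[-4.8,0.3,0.4],0.0],[[0,-0.051,-0.25],[-4.8,0.3,0.4],0.0],[[0,-0.06,-0.29],[-4.8,0.3,0.4],0.0],[[0,-0.068,-0.33],[-4.8,0.3,0.4],0.0],[[0,-0.076,-0.37],[-4.8,0.3,0.4],0.0],[[0,-0.081,-0.395],[-4.8,0.3,0.4],0.0],[[0.02,-0.082,-0.4],[-4.8,0.3,0.4],0.0],[[0.05,-0.082,-0.4],[-4.8,0.3,0.4],0.0],[[0.08,-0.082,-0.4],[-4.8,0.3,0.4],0.0],[[0.085,-0.082,-0.4],[-4.8,0.3,0.4],0.0],[[0.085,-0.082,-0.4],[-4.8,0.3,0.4],0.0],[[0.085,-0.082,-0.4],[-4.8,0.3,0.4],0.0]]'

```text
clock: 18.12
tool_pos: [0.5165, -0.2103, 0.117]
orientation: [112.2, 89.8, -161.2]
force: [0.9, 0.7, 0.4]
opening: 0.0099
```

```bash
python3 -c "
from h import *
rel([.5188,-.2098,.09],176.64)"
```

```text
shift [ 0.027  -0.0024  0.0007] turn [-0.04 -0.08 -0.21]
pos [ 0.5165 -0.2103  0.117 ] F [0.86 0.74 0.38] M [0.035 0.039 0.001] open 0.0099 t 18.12 yang 176.6 j [ -2.   15.3 -22.6   0.1 -52.4  -1.5]
```

drive_tool --plan '[[[0.01,-0.0025,0.0006],[0,0,-0.2],0.0],[[0.02,-0.0025,0.0006],[0,0,-0.2],0.0],[[0.028,-0.0025,0.0006],[0,0,-0.2],0.0],[[0.032,-0.0025,0.0006],[0,0,-0.2],0.0],[[0.035,-0.0025,0.0006],[0,0,-0.2],0.0],[[0.035,-0.0025,0.0006],[0,0,-0.2],0.0]]'

```text
clock: 18.62
tool_pos: [0.5185, -0.2098, 0.0812]
orientation: [136.4, 89.9, -137.0]
force: [-0.0, -0.1, -0.4]
opening: 0.0097
```

```bash
python3 -c "
from h import *
rel([.5188,-.2098,.0633],176.64)"
```

```text
shift [ 0.0179 -0.0004  0.    ] turn [-0.03 -0.08 -0.08]
pos [ 0.5185 -0.2098  0.0812] F [-0.03 -0.11 -0.44] M [0.016 0.149 0.008] open 0.0097 t 18.62 yang 176.61 j [ -1.9  17.7 -24.7   0.1 -47.6  -1.6]
```

In the pocket 5 mm without any force.

drive_tool --plan '[[[0.004,-0.0003,0],[0,0,0],0.0],[[0.008,-0.0003,0],[0,0,0],0.0],[[0.012,-0.0003,0],[0,0,0],0.0],[[0.015,-0.0003,0],[0,0,0],0.0],[[0.017,-0.0003,0],[0,0,0],0.0],[[0.018,-0.0003,0],[0,0,0],0.0],[[0.018,-0.0003,0],[0,0,0],0.0]]'

```text
clock: 19.2
tool_pos: [0.5188, -0.2098, 0.0633]
orientation: [138.1, 89.9, -135.2]
force: [-0.4, 0.0, -0.4]
opening: 0.0096
```

```bash
python3 -c "
from h import *
rel([.5188,-.2098,.0633],176.64)"
```

```text
shift [ 0.     -0.      0.0001] turn [-0.03 -0.09 -0.08]
pos [ 0.5188 -0.2098  0.0633] F [-0.35  0.   -0.42] M [0.03  0.13  0.005] open 0.0096 t 19.2 yang 176.61 j [ -1.9  19.1 -25.7   0.1 -45.3  -1.6]
```

drive_tool --plan '[[[0.0004,0,0],[0,0,0],0.0],[[0.0008,0,0],[0,0,0],0.0],[[0.0008,0,0],[0,0,0],0.0]]'

```text
clock: 19.45
tool_pos: [0.5189, -0.2099, 0.0632]
orientation: [149.8, 89.9, -123.6]
force: [-2.2, 1.6, 7.3]
opening: 0.0098
```

```bash
python3 -c "
from h import *
rel([.5188,-.2098,.0633],176.64)"
```

```text
shift [-0.0001  0.0001  0.0001] turn [-0.01 -0.1  -0.06]
pos [ 0.5189 -0.2099  0.0632] F [-2.19  1.58  7.34] M [0.619 1.137 0.005] open 0.0098 t 19.45 yang 176.63 j [ -1.9  19.1 -25.7   0.1 -45.3  -1.6]
```

Seated (7 N at the same height). Releasing, with an opening of about 31 mm, then straight up.

drive_tool --plan '[[[0,0,0],[0,0,0],0.1],[[0,0,0],[0,0,0],0.2],[[0,0,0],[0,0,0],0.3],[[0,0,0],[0,0,0],0.35],[[0,0,0],[0,0,0],0.35],[[-0.01,0,0],[0,0,0],0.35],[[-0.03,0,0],[0,0,0],0.35],[[-0.06,0,0],[0,0,0],0.35],[[-0.1,0,0],[0,0,0],0.35],[[-0.14,0,0],[0,0,0],0.35],[[-0.16,0,0],[0,0,0],0.35],[[-0.16,0.07,0.0],[0,0,0],0.35],[[-0.16,0.1,0.0],[0,0,0],0.35],[[-0.16,0.1,-0.04],[0,0,0],0.35],[[-0.16,0.1,-0.08],[0,0,0],0.35],[[-0.16,0.1,-0.12],[0,0,0],0.35],[[-0.16,0.1,-0.16],[0,0,0],0.35],[[-0.16,0.1,-0.2],[0,0,0],0.35],[[-0.16,0.1,-0.2],[0,0,0],0.35],[[-0.16,0.1,-0.2],[0,0,0],0.35]]'

```text
clock: 21.12
tool_pos: [0.4065, -0.4052, 0.2235]
orientation: [127.5, 89.9, -146.1]
force: [-0.3, 0.6, -0.7]
opening: 0.0305
```

```bash
python3 -c "
from h import *
rel([.5188,-.2098,.0633],176.64)
I=[]
for n in C:
    im=ctrl.snapshot(n);o=cv2.imread(f'pics/{n}0.png');b=(slice(175,285),slice(205,325)) if n=='scene' else (slice(190,290),slice(330,450))
    I.append(np.hstack([cv2.resize(x[b],(390,290),interpolation=cv2.INTER_CUBIC) for x in(o,im)]))
    for nm in('key_grip','tee_key_mid','disc_key_mid'): print(n,nm,[(round(d['confidence'],2),np.round(d['pixel'],1).tolist()) for d in ctrl.landmark_of(n,nm)][:3])
cv2.imwrite('pics/h.png',np.vstack(I))"
```

```text
shift [ 0.1598 -0.1001  0.2022] turn [-0.23 -0.08 -0.11]
pos [ 0.4065 -0.4052  0.2235] F [-0.27  0.64 -0.74] M [ 0.097  0.127 -0.064] open 0.0305 t 21.12 yang 176.41 j [-25.3  11.2 -12.7   0.1 -66.2  21.7]
scene key_grip [(0.68, [262.8, 225.2]), (0.59, [229.1, 215.5]), (0.49, [294.3, 252.2])]
scene tee_key_mid [(0.59, [275.8, 209.2])]
scene disc_key_mid [(0.54, [236.6, 248.6])]
top key_grip [(0.63, [379.0, 196.8]), (0.56, [385.0, 276.8]), (0.45, [388.3, 233.4])]
top tee_key_mid [(0.55, [354.3, 230.0]), (0.47, [203.3, 229.2])]
top disc_key_mid []
```

View pics/h.png

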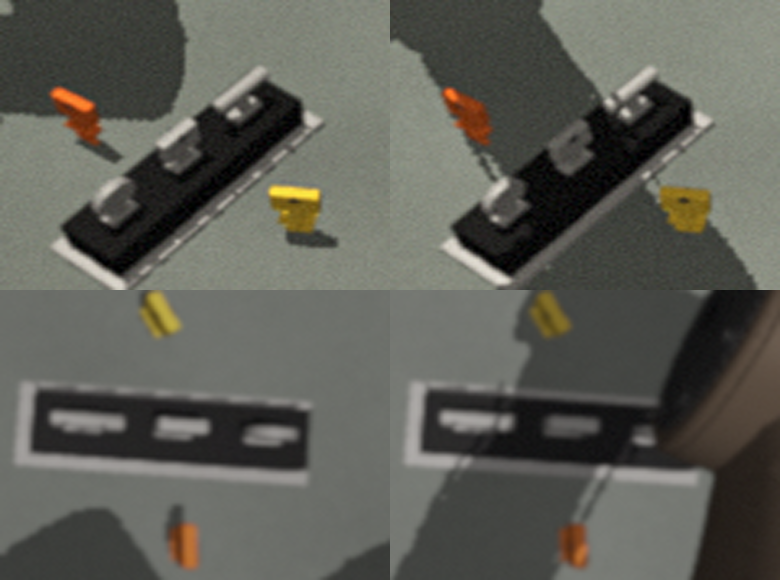

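The before and after crops match. The key stands in the middle place as it did at the start, and the other keys and look-alikes have not moved. Handing in.

```bash
python3 -c "
from plant import ctrl
print(ctrl.close_job())"
```

```text
the job is handed in; nothing more can be done
None
```

The job is handed in at about 21 s of the 72 s allowed. By my own checks every step was met, but the system reports no verdict.

- **Key in the lock:** I took the steel oblong-headed key from the middle rack place and eased it into the keyway by feel. It seated at the expected height with about 5 N.
- **Turn to the stop:** I turned the key clockwise about 71° at the tool, where the torque rose to 0.30 N m, roughly 6 N on the post. The post force comes from that torque; I had no direct reading of it.
- **Back home:** I turned it back until I felt the home stop at −0.24 N m. This came about 10° (tool angle) past my estimate of home. I put that down to key play, wind-up and a small error in the housing angle. The lock looked home in the picture after the key was drawn out.
- **Key out and back in the rack:** It came out with under 1 N and went back into its place freely. It seated with about 7 N at the same height as at the start (tool height 63.2 mm against 63.3 mm).

**Last checks:** In the final pictures the key stands upright where it began. The T-key, disc key and both look-alikes look unmoved, and the gripper is well clear. The detector did not find the disc key in the last top picture because the arm partly hid it, but the other camera showed it in place. I did not re-check the loose parts further away; the arm's path did not go near most of them, and the ring on the housing still looked in place after the key was drawn out.

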